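Snap a notice holder into its counter base and pull-test it

ROBOT

A 7-joint arm with a two-finger parallel gripper is mounted at the origin on a cart in front of the work surface, level with it; the furniture and walls round the work are solid. World frame = base frame: x ahead of the robot, y to its left, z up, the work surface at z = 0. Lengths are in m, angles in rad, forces in N, time in s.
With the tool pointing down it reaches from about 0.425 to 0.825 m from the base axis. Payload 3.6 kg.
Tool frame: the origin (TCP) lies on the centre line of the jaws, within the pads' length; the fingertips stand 11 mm ahead of it and the grasp point (between the pads) lies 8 mm behind it; z points along the fingers, y is the line along which they close (so a half turn about z gives the same grasp; the last joint's range is limited). The gripper opens to 93 mm and grips with 3 to 60 N. Pads are 15 mm wide; open, the fingers measure 128 mm over their backs; the gripper's body (75 mm by 188 mm) begins 65 mm behind the grasp point.
Start: joints at [-1.254, 0.615, -0.013, 1.423, 0.008, 1.103, -0.04], TCP at [0.219, 0.612, 0.23] pointing down, gripper open.
Joint ranges: [-3.12, 3.12], [-0.3, 2.06], [-1.34, 1.32], [0.26, 2.42], [-1.36, 4.5], [0.01, 1.98], [-2.84, 2.84]. Speed limits (rad/s): [2.79, 2.79, 3.14, 3.14, 3.14, 3.14, 3.14].

INTERFACE

Orientations are given as a unit quaternion [x, y, z, w].
In Python, from cell import bot gives the robot as it stands.
- The arm moves only by the tool apply_moves, never from a script. Its argument "motion" is one flat list of numbers, 7 for each row, row after row: the turn, a rotation vector about the tool's x, y, z in rad, then the shift along the tool's x, y, z in cm, then the gripper command: -1 is shut, 1 is fully open, values between are in proportion. In form: [ax, ay, az, dx, dy, dz, grip, ax, ay, az, dx, dy, dz, grip, ...]. A call has 1 to 20 rows; each row is the pose to reach, as a shift and turn from the pose commanded when the call began, along the tool's axes at that moment; what a row does not reach only later rows make up. A row lasts 1/12 s, in which the tool goes at most 41.7 mm and 7.16 degrees, less where a joint would pass 70% of its speed; a pose out of reach is approached as far as the arm can. A call with a gripper value outside its range is refused whole. The fingers move at their own pace and stop on an object; the grip force is fixed at half the most. Time passes only in rows, so rows that repeat a pose let the fingers close. It gives the time, the measured TCP pose, the force, the opening and the grip force at its end, in the units of the state.
- bot.observe(): the state, without advancing time (a new reading comes with each control period).
- bot.camera(name): name is "scene" or "top" or "wrist"; returns the picture (480x640x3 uint8, red, green, blue); there is no depth.
- bot.camera_params(name): a dict with "intrinsics" (3x3 intrinsics, pixels), "world_from_camera" (4x4, takes a point from camera to world coordinates). Camera axes: x right, y down, z forward; pixel columns grow to the right and rows downward; lengths in m; the calibration is good to about 2 mm. A picture is of the moment at which its call begins: read the wrist's pose just before it. camera_params takes no time and is no camera call; for the wrist camera it gives the pose at the moment of the call.
- bot.sign_off(): hands the job in; it is judged then, once.
Trained networks look in the newest picture that a camera, given by its name, has taken for a name from the list of things; names that differ only in an ending like _2 or _b are one class to them, and where a whole thing is asked for, a point or a joint stands for the part that bears it (a point fixed in the world has none). Each returns a list of dicts, best first, with "score" (0 to 1); they miss things now and then, are a little off and sometimes report something else, mostly with a low value. They report only what shows in the picture. A call takes as long as a camera call.
- bot.boxes_of(label, camera): "position" ([column, row] in pixels, amid what is visible of it).
- bot.trace(label, camera): "mask" (480x640 bool, what is visible of it) and "position" ([column, row] in pixels, amid what is visible of it).
The state is a dict: "t": time; "joint_pos": joint angles; "qd": joint speeds; "joint_efforts": joint torques, N m; "position": TCP position; "orientation": TCP orientation; "contact_force": force on the tool from outside, world axes, zero at the start; "wrist_torque": the same for the moment, N m; "grip_width": opening from 0.0 (shut) to 1.0 (fully open); "finger_force": force on a finger pad.
Only numpy, scipy, OpenCV 4.12 (cv2) and the standard library are available. Lean on these libraries where they do the work, as an engineer would, in place of code of your own. Each camera call takes 0.05 s, during which the arm holds its last target. There are 200 camera calls.

TASK

Take the notice holder with the rectangular panel out of the wooden rest and press its stem down into the socket of the counter base until it snaps fully home, with the panel in line with the base's long side. Then prove that it has caught: pull it straight up with about 12 newtons and keep that pull steady for at least a second, never pressing or pulling with more than 25 newtons; then ease off, let go and leave the holder standing in the socket. Leave the round holder standing in the rest and the clip tin where it is.

Things in the scene. Friction and masses are not known exactly. Their poses are not given: they have to be found in the camera images.
- holder_rect: Loose, 0.18-0.28 kg: black panel 10 mm thick (x), 56 wide (y), 4 to 66 mm above the origin, on a steel flange 28 mm across. Origin: centre of the flange's underside, z up. Below: round stem 16 mm thick, 50 long, tapered groove 20.5 to 38 mm below the flange, cone tip (8 mm at its end). Starts upright in one hole of the rest, panel along its long side; grip across the thickness.
- holder_disc: The other loose notice holder, same flange and stem, but with a round black panel 56 mm across (top 67 mm above its origin). Stands in the other hole of the rest; stays there. Origin and axes as for holder_rect.
- rest: Fixed wooden block, 60 (x) by 150 (y) by 56 mm high, origin at the centre of its underside, with two loose holes 20 mm in diameter through it, 45 mm either side of the middle along y; a holder's flange rests on its top.
- base: Fixed grey counter base, 80 (x) by 120 (y, long side) by 50 mm high, origin at the centre of its underside, which stands on four screw feet 0 to 12 mm above the worktop (differs each time). A square aluminium socket stands in its middle.
- socket_mouth (a point): Centre of the top of a square aluminium socket (50 mm), 62 mm above the base's origin, axes as the base's: mouth of an 18 mm hole, 3 mm chamfer. Two sprung catches inside ride over the stem's tip (5 to 15 N) and snap into its groove when the flange sits on this face; the stem then has 2 to 8 mm of free play (unknown) upward before the catches take load, and cannot come out.
- socket (a joint): Height of the sprung socket relative to the base, m, up is positive, 0 unloaded, travel 8 mm either way: the socket is carried on a rubber mount that gives 1 mm for every 5 N pulled up or pressed down.
- clip_tin: Round open metal clip tin, 72 mm across, 26 mm high, loose on the worktop between base and rest. Origin: centre of its underside.

How it is judged:
On the way, in this order (a step that is already met when the one before it is completed fails the run):
1. the rectangular holder is pressed fully home in the socket (flange within 2 mm of its top face) (z of holder_rect in the frame of socket_mouth below 0.002 m and horizontal distance between holder_rect and socket_mouth below 0.004 m), for 0.1 s.
2. the held holder, caught in the socket, is pulled up with 8 to 16 N (socket raised 1.6 to 3.2 mm) for a second (value of joint socket between 0.0016 and 0.0032 m and z of holder_rect in the frame of socket_mouth below 0.014 m and contact force between the fingers and holder_rect above 1 N), for 1 s.
At the end, for the whole second after the job is handed in: The rectangular holder stands caught in the socket (flange within 12 mm of its top, centred within 5 mm, upright within 0.12 rad, in line within 0.2 rad), at rest, the socket unloaded (within 1.2 mm); the round holder moved under 20 mm and upright within 0.15 rad, the clip tin moved under 30 mm (z of holder_rect in the frame of socket_mouth below 0.012 m and horizontal distance between holder_rect and socket_mouth below 0.005 m and angle between holder_rect's own z axis and vertical below 0.12 rad and angle between the y axis of holder_rect and the y axis of base, either way round below 0.2 rad and value of joint socket between -0.0012 and 0.0012 m and linear speed of holder_rect below 0.02 m/s and distance of holder_disc from where it was at the start of the episode below 0.02 m and angle between holder_disc's own z axis and vertical below 0.15 rad and distance of clip_tin from where it was at the start of the episode below 0.03 m); the robot touches nothing.
It fails at once if the socket is pulled up with more than 25 N (value of joint socket above 0.005 m).
It fails at once if the socket is pressed down with more than 25 N (value of joint socket below -0.005 m).
It fails at once if the round holder is moved by more than 30 mm (distance of holder_disc from where it was at the start of the episode above 0.03 m).
It also fails if it takes over 72 s, if anything falls off the work surface, if the arm or the gripper's body presses on something with over 40 N, if the wrist force passes 120 N, or if a joint passes its speed limit or range.

## Working session

There is one attempt and no reset: what is moved stays moved. The work goes in short steps, Python scripts to look and compute and a tool call to move; the robot and the scene stay as the last step left them, time stands still between calls to the robot, and variables do not carry over. Pictures are saved under pics/ and viewed, at most 10 in all, crops included, and the job is handed in when it is done.

Besides the shell and the picture viewer there is one more tool, called after "Emit:" in YAML: its name, and indented under it one key for each argument. apply_moves: Moves the arm, as the interface text tells. Its arguments: {"type":"object","properties":{"motion":{"type":"array","items":{"type":"number"}}},"required":["motion"]}

```bash
mkdir -p pics; python3 - <<'E'
from cell import bot
import cv2,numpy as np
print(bot.observe())
ims=[]
for n in ("scene","top"):
    im=bot.camera(n); ims.append(im)
    p=bot.camera_params(n); print(n,p["intrinsics"],p["world_from_camera"])
    for l in ("holder_rect","holder_disc","rest","base","socket_mouth","clip_tin"):
        print(l,[(np.round(d["position"]),round(d["score"],2)) for d in bot.boxes_of(l,n)][:2])
    cv2.imwrite(f"pics/{n}0.png",im[:,:,::-1])
E
```

```text
{'t': 0.0, 'joint_pos': array([-1.25352348,  0.61586876, -0.0126316 ,  1.42486802,  0.00811631,
        1.10339074, -0.04040037]), 'qd': array([ 0.00052685, -0.00038872, -0.00049224,  0.00134252,  0.00101344,
        0.00015285,  0.00125172]), 'joint_efforts': array([ 5.34676583e-04, -4.58937693e+01,  2.09435667e-01, -1.65740722e+01,
       -6.09859522e-02,  2.04855774e-02,  2.25534641e-04]), 'position': array([0.21881155, 0.61126708, 0.22852408]), 'orientation': array([ 1.70998908e-01,  9.85270435e-01, -1.22721115e-03, -1.92557614e-04]), 'contact_force': array([ 0.15948957, -0.04526542,  0.02504015]), 'wrist_torque': array([ 0.02214745, -0.05049767,  0.05310668]), 'finger_force': 0.0, 'grip_width': 0.9966042507026768}
scene [[457.60608707   0.         320.89542527]
 [  0.         457.60608707 240.37838603]
 [  0.           0.           1.        ]] [[ 0.71095225 -0.51503055  0.4788428   0.08019665]
 [-0.70317793 -0.51156521  0.49380344 -0.40360958]
 [-0.00936455 -0.68778236 -0.72585655  0.75202357]
 [ 0.          0.          0.          1.        ]]
holder_rect [(array([251., 209.]), 0.56)]
holder_disc [(array([216., 198.]), 0.72)]
rest [(array([234., 233.]), 0.65), (array([326., 297.]), 0.55)]
base [(array([392., 315.]), 0.77)]
socket_mouth [(array([395., 307.]), 0.88), (array([214., 198.]), 0.57)]
clip_tin [(array([322., 298.]), 0.83)]
top [[534.44304981   0.         321.67914867]
 [  0.         534.44304981 227.36824348]
 [  0.           0.           1.        ]] [[-0.00860413 -0.99763904  0.06813459  0.44011092]
 [-0.99990776  0.00929972  0.00989847  0.04864435]
 [-0.01050873 -0.06804313 -0.99762703  1.06757556]
 [ 0.          0.          0.          1.        ]]
holder_rect [(array([239., 249.]), 0.69)]
holder_disc [(array([192., 264.]), 0.78)]
rest [(array([220., 256.]), 0.72)]
base [(array([429., 224.]), 0.56)]
socket_mouth [(array([433., 222.]), 0.92)]
clip_tin [(array([364., 251.]), 0.61)]
```

View pics/top0.png

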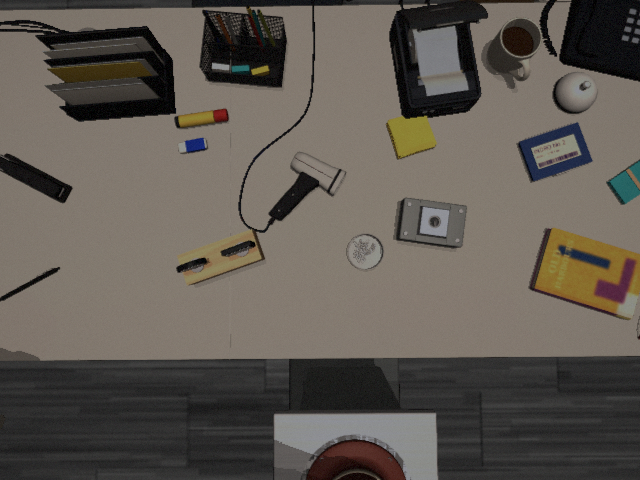

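View pics/scene0.png

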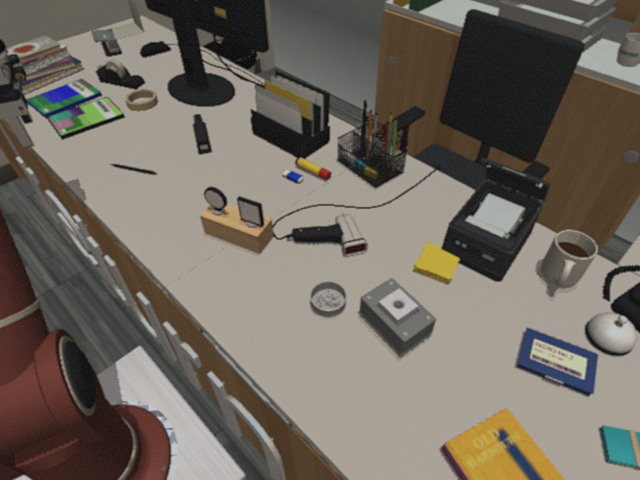

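```bash
cat > h.py <<'E'
from cell import bot
import numpy as np,cv2
from scipy.spatial.transform import Rotation as R
def proj2world(px,z,cam,p=None):
    p=p or bot.camera_params(cam); K,T=p["intrinsics"],p["world_from_camera"]
    px=np.atleast_2d(np.asarray(px,float)); d=np.c_[px,np.ones(len(px))]@np.linalg.inv(K).T@T[:3,:3].T
    return T[:3,3]+d*((z-T[2,3])/d[:,2])[:,None]
def maskrect(label,cam,z,p=None):
    r=bot.trace(label,cam)
    if not r: return None
    m=r[0]["mask"]; ys,xs=np.nonzero(m)
    w=proj2world(np.c_[xs,ys],z,cam,p)[:,:2]
    (c,s,a)=cv2.minAreaRect((w*1000).astype(np.float32))
    if s[0]<s[1]: a+=90   # direction of long side, deg
    return np.round(c,1),np.round(s,1),round((a+90)%180-90,1),round(r[0]["score"],2),len(xs)
def delta(pos,closeang):
    """turn about tool z and shift (cm, tool axes) to TCP pos with tool pointing down, y axis at closeang deg (mod 180)"""
    o=bot.observe(); r=R.from_quat(o["orientation"]); y=np.array([np.cos(np.radians(closeang)),np.sin(np.radians(closeang)),0])
    yt=r.as_matrix()[:,1]
    if y@yt<0:y=-y
    z=np.array([0,0,-1.]); t=R.from_matrix(np.c_[np.cross(y,z),y,z])
    return np.round((r.inv()*t).as_rotvec(),4),np.round(r.inv().apply(np.asarray(pos)-o["position"])*100,2)
E
python3 - <<'E'
from h import *
bot.camera("top")
for l,z in (("rest",.056),("base",.056),("holder_rect",.122),("holder_disc",.123),("socket_mouth",.068),("clip_tin",.026)): print(l,maskrect(l,"top",z))
E
```

```text
rest (array([463.3, -23.3]), array([67.9, 67. ]), 44.3, 0.49, 1054)
base (array([ 516.5, -148.3]), array([125.3,  82.8]), 81.6, 0.82, 2866)
holder_rect (array([466.9, 207.4]), array([25.3, 60.3]), -82.4, 0.75, 329)
holder_disc (array([439.7, 290.4]), array([21.6, 51.9]), -87.5, 0.8, 267)
socket_mouth (array([ 516.3, -149.6]), array([54. , 52.9]), 81.9, 0.97, 762)
clip_tin (array([464.4, -24.9]), array([68.6, 69. ]), -45.6, 0.79, 1031)
```

```bash
python3 - <<'E'
from h import *
print(delta([.467,.207,.26],18))
E
```

```text
(array([-1.000e-04,  0.000e+00,  9.128e-01]), array([-36.99, -29.76,  -3.03]))
```

Emit:
apply_moves:
  motion: [0,0,0.913,-37,-29.8,-3,0,0,0,0.913,-37,-29.8,-3,0,0,0,0.913,-37,-29.8,-3,0,0,0,0.913,-37,-29.8,-3,0,0,0,0.913,-37,-29.8,-3,0,0,0,0.913,-37,-29.8,-3,0,0,0,0.913,-37,-29.8,-3,0,0,0,0.913,-37,-29.8,-3,0,0,0,0.913,-37,-29.8,-3,0,0,0,0.913,-37,-29.8,-3,0,0,0,0.913,-37,-29.8,-3,0,0,0,0.913,-37,-29.8,-3,0,0,0,0.913,-37,-29.8,-3,0,0,0,0.913,-37,-29.8,-3,0,0,0,0.913,-37,-29.8,-3,0,0,0,0.913,-37,-29.8,-3,0]

```text
t: 2.38
position: [0.4659, 0.2087, 0.2594]
orientation: [0.586, 0.81, 0.0, -0.001]
contact_force: [-0.3, 0.1, -0.4]
grip_width: 0.501
finger_force: 0.0
```

```bash
python3 - <<'E'
from h import *
o=bot.observe(); print(o["t"],o["position"],R.from_quat(o["orientation"]).as_matrix()[:,1],o["grip_width"])
p=bot.camera_params("wrist"); im=bot.camera("wrist"); cv2.imwrite("pics/w1.png",im[:,:,::-1]); print(p)
for l,z in (("rest",.056),("holder_rect",.122),("holder_disc",.123)): print(l,maskrect(l,"wrist",z,p))
E
```

```text
2.3833 [0.46591713 0.20873168 0.25943454] [ 9.49916828e-01  3.12502033e-01 -7.06487734e-04] 0.5007477928326725
{'intrinsics': array([[359.43942286,   0.        , 315.91696958],
       [  0.        , 359.43942286, 240.78363293],
       [  0.        ,   0.        ,   1.        ]]), 'world_from_camera': array([[ 9.49443156e-01,  3.03009629e-01,  8.21149062e-02,
         4.43111341e-01],
       [ 3.13938932e-01, -9.16223562e-01, -2.48951263e-01,
         2.78600605e-01],
       [-1.99017875e-04,  2.62144139e-01, -9.65028710e-01,
         4.14959870e-01],
       [ 0.00000000e+00,  0.00000000e+00,  0.00000000e+00,
         1.00000000e+00]])}
rest (array([456. , 256.5]), array([ 60.2, 150.4]), -71.0, 0.96, 7500)
holder_rect (array([468.6, 217.2]), array([21.6, 62.4]), -72.0, 0.59, 1164)
holder_disc (array([441.1, 297. ]), array([20.1, 51.2]), -71.7, 0.58, 1155)
```

View pics/w1.png

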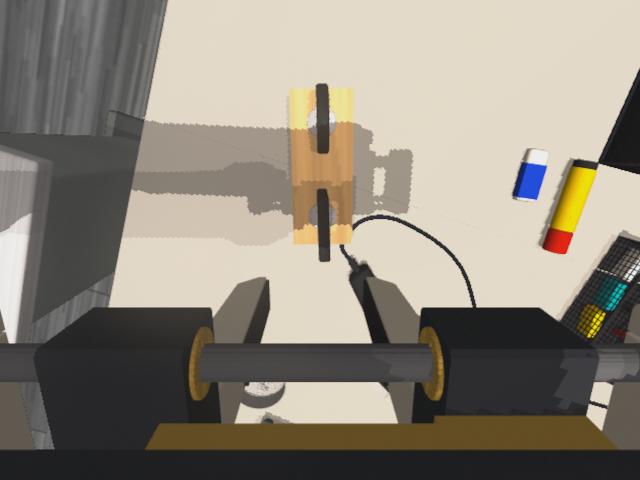

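```bash
python3 - <<'E'
from h import *
d=np.array([.326,-.9455]);n=np.array([.9455,.326])
im=cv2.imread("pics/w1.png",0)
# dark profile along panel column
print(im[180:270:2,324])
for r in (188,190,261): 
    w=proj2world([324,r],.122,"wrist")[0]*1000; print(r,w,w[:2]@d,w[:2]@n)
print(delta([.4705,.214,.090],19))
E
```

```text
[154 127 127 127  92  46  45  45  45  47  49  49  48  48  49  48  49  49
  49  49  48  50  48  49  49  50  51  49  49  50  49  49  49  50  60  63
  63  63  62  61  59 196 217 218 217]
188 [460.95022076 246.2678501  122.        ] -82.57648030588817 516.111752859045
190 [461.46626197 244.73051805 122.        ] -80.95470341568445 516.0984995752441
261 [480.8155229  187.08737179 122.        ] -20.145249559348994 515.6015601043408
(array([-0.0004, -0.0003, -0.0152]), array([ 0.46,  0.59, 16.95]))
```

Emit:
apply_moves:
  motion: [0,0,-0.015,0.5,0.6,3,0,0,0,-0.015,0.5,0.6,6.5,0,0,0,-0.015,0.5,0.6,9.5,0,0,0,-0.015,0.5,0.6,12,0,0,0,-0.015,0.5,0.6,14.5,0,0,0,-0.015,0.5,0.6,16.5,0,0,0,-0.015,0.5,0.6,17,0,0,0,-0.015,0.5,0.6,17,-1,0,0,-0.015,0.5,0.6,17,-1,0,0,-0.015,0.5,0.6,17,-1,0,0,-0.015,0.5,0.6,17,-1,0,0,-0.015,0.5,0.6,17,-1,0,0,-0.015,0.5,0.6,17,-1]

```text
t: 3.67
position: [0.4715, 0.2135, 0.0905]
orientation: [0.582, 0.813, 0.001, 0.0]
contact_force: [-2.4, -0.0, 1.9]
grip_width: 0.122
finger_force: 1.0
```

Emit:
apply_moves:
  motion: [0,0,0,0,0,0,-1,0,0,0,0,0,0,-1,0,0,0,0,0,0,-1]

```text
t: 3.92
position: [0.4714, 0.2135, 0.0904]
orientation: [0.582, 0.813, 0.0, 0.0]
contact_force: [-0.2, -0.0, 5.2]
grip_width: 0.107
finger_force: 30.0
```

Emit:
apply_moves:
  motion: [0,0,0,0,0,-1,-1,0,0,0,0,0,-2.5,-1,0,0,0,0,0,-4.5,-1,0,0,0,0,0,-7,-1,0,0,0,0,0,-9,-1,0,0,0,0,0,-10,-1,0,0,0,0,0,-10,-1,0,0,0,0,0,-10,-1]

```text
t: 4.58
position: [0.4707, 0.2132, 0.1894]
orientation: [0.582, 0.813, -0.0, -0.0]
contact_force: [-0.0, 0.1, -1.6]
grip_width: 0.105
finger_force: 30.0
```

```bash
python3 - <<'E'
from h import *
o=bot.observe(); print(o["t"],o["position"],o["contact_force"],o["finger_force"],o["grip_width"])
print(delta([.45,-.08,.19],-8.3))
E
```

```text
4.5833 [0.47071289 0.2131958  0.18938643] [-0.00620153  0.1370828  -1.55288476] 29.997224807739258 0.1048512478022808
(array([-5.000e-04,  1.000e-04,  4.741e-01]), array([-27.08, -11.44,  -0.06]))
```

```bash
python3 - <<'E'
from h import *
print(delta([.505,-.225,.19],-8.3))
E
```

```text
(array([-5.000e-04,  1.000e-04,  4.741e-01]), array([-42.57, -10.92,  -0.06]))
```

Emit:
apply_moves:
  motion: [0,0,0.03,-2,-0.5,0,-1,0,0,0.07,-5,-1.3,0,-1,0,0,0.1,-8,-2.1,0,-1,0,0,0.14,-11.5,-3,0,-1,0,0,0.18,-15,-3.9,0,-1,0,0,0.22,-18.5,-4.8,0,-1,0,0,0.26,-22,-5.7,0,-1,0,0,0.3,-25.5,-6.6,0,-1,0,0,0.34,-29,-7.5,0,-1,0,0,0.38,-32.5,-8.4,0,-1,0,0,0.42,-36,-9.3,0,-1,0,0,0.45,-39,-10,0,-1,0,0,0.474,-41.2,-10.6,0,-1,0,0,0.474,-42.5,-10.9,0,-1,0,0,0.474,-42.5,-10.9,0,-1,0,0,0.474,-42.5,-10.9,0,-1,0,0,0.474,-42.5,-10.9,0,-1]

```text
t: 6.0
position: [0.5053, -0.2213, 0.1887]
orientation: [0.755, 0.655, 0.0, -0.002]
contact_force: [0.4, -0.3, -1.9]
grip_width: 0.105
finger_force: 30.0
```

```bash
python3 - <<'E'
from h import *
o=bot.observe(); print(o["t"],o["position"],R.from_quat(o["orientation"]).as_matrix()[:,1],o["contact_force"])
p=bot.camera_params("wrist"); im=bot.camera("wrist"); cv2.imwrite("pics/w2.png",im[:,:,::-1]); print(p["world_from_camera"])
for l,z in (("base",.056),("socket_mouth",.068),("holder_rect",.18)): print(l,maskrect(l,"wrist",z,p),[d["position"] for d in bot.boxes_of(l,"wrist")][:2])
E
```

```text
6.0 [ 0.50529837 -0.2213294   0.18871374] [ 0.98997233 -0.14124415 -0.00220711] [ 0.42659087 -0.28834331 -1.93714122]
[[ 0.99018686 -0.13461116 -0.03754765  0.51552236]
 [-0.13974444 -0.95608377 -0.25763407 -0.14886982]
 [-0.00121828  0.26035295 -0.96551274  0.34435453]
 [ 0.          0.          0.          1.        ]]
base (array([ 518.2, -149.1]), array([120.2,  80.4]), 81.3, 0.82, 16531) [[319.2, 137.4]]
socket_mouth (array([ 518.3, -149.3]), array([50.1, 50.4]), -8.0, 0.87, 4562) []
holder_rect (array([ 501. , -233.3]), array([91.1, 22.8]), 77.8, 0.87, 3385) []
```

View pics/w2.png

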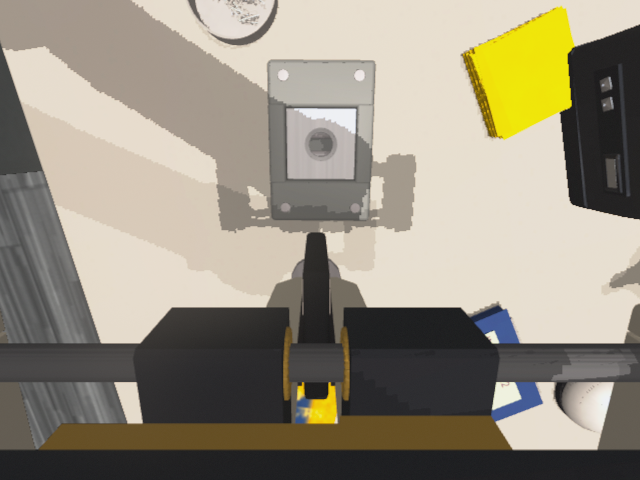

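```bash
python3 - <<'E'
from h import *
print(delta([.5184,-.1484,.158],-8.3))
E
```

```text
(array([ 0.0001, -0.0003,  0.0011]), array([7.6 , 0.2 , 3.18]))
```

Emit:
apply_moves:
  motion: [0,0,0,1.5,0.05,0,-1,0,0,0,3.5,0.1,0,-1,0,0,0,5.5,0.15,0,-1,0,0,0,7,0.2,0,-1,0,0,0,7.6,0.2,1,-1,0,0,0,7.6,0.2,2,-1,0,0,0,7.6,0.2,3,-1,0,0,0,7.6,0.2,3,-1,0,0,0,7.6,0.2,3,-1,0,0,0,7.6,0.2,3,-1,0,0,0,7.6,0.2,3,-1,0,0,0,7.6,0.2,3,-1]

```text
t: 7.35
position: [0.5185, -0.1499, 0.1601]
orientation: [0.757, 0.654, 0.0, 0.0]
contact_force: [0.8, -0.7, -2.3]
grip_width: 0.105
finger_force: 30.0
```

```bash
python3 - <<'E'
from h import *
o=bot.observe(); print(o["t"],o["position"],R.from_quat(o["orientation"]).as_matrix(),o["contact_force"])
p=bot.camera_params("wrist"); im=bot.camera("wrist"); cv2.imwrite("pics/w3.png",im[:,:,::-1][150:390,200:440].repeat(2,0).repeat(2,1)); print(p["world_from_camera"])
s=bot.camera("scene"); cv2.imwrite("pics/s3.png",cv2.resize(s[220:380,320:480,::-1],None,fx=3.5,fy=3.5,interpolation=2))
print(delta([.5184,-.1484,.152],-8.3))
E
```

```text
7.35 [ 0.51848926 -0.14989445  0.16005901] [[ 1.45309512e-01  9.89385846e-01  8.91174365e-04]
 [ 9.89386186e-01 -1.45309129e-01 -4.81235236e-04]
 [-3.46631560e-04  9.51643663e-04 -9.99999487e-01]] [ 0.83124233 -0.65023872 -2.31434485]
[[ 0.98960068 -0.13927806 -0.03594617  0.52859617]
 [-0.14382803 -0.95463376 -0.26074488 -0.07697417]
 [ 0.00200061  0.26320338 -0.9647383   0.31549749]
 [ 0.          0.          0.          1.        ]]
(array([ 0.0007,  0.0001, -0.0005]), array([ 0.11, -0.02,  0.8 ]))
```

View pics/s3.png

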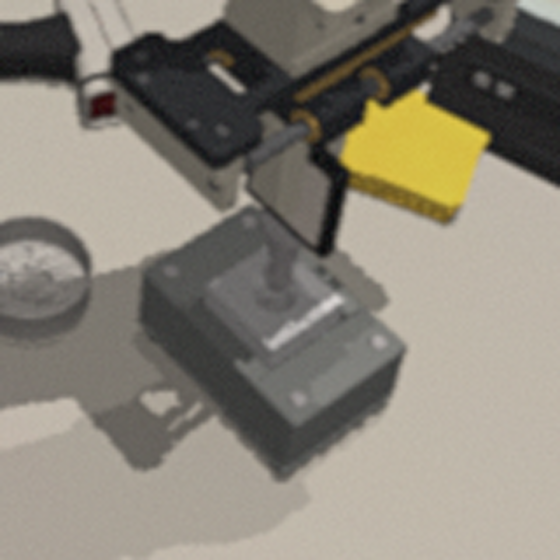

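View pics/w3.png

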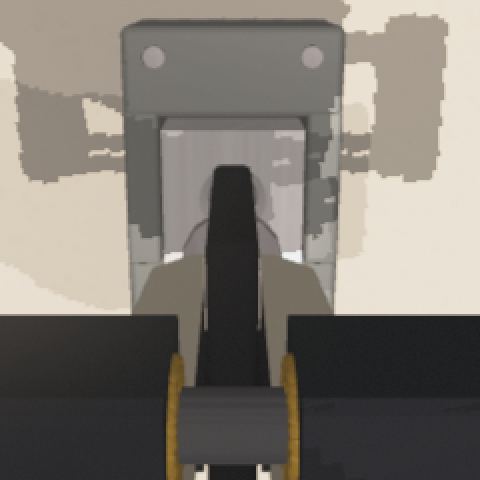

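Emit:
apply_moves:
  motion: [0,0,0,0.1,0,0.4,-1,0,0,0,0.1,0,0.8,-1,0,0,0,0.1,0,1.1,-1,0,0,0,0.1,0,1.4,-1,0,0,0,0.1,0,1.4,-1,0,0,0,0.1,0,1.4,-1]

```text
t: 7.95
position: [0.5183, -0.1483, 0.1454]
orientation: [0.756, 0.654, -0.0, -0.0]
contact_force: [0.7, 0.3, -1.7]
grip_width: 0.099
finger_force: 30.0
```

Emit:
apply_moves:
  motion: [0,0,0,0,0,0.3,-1,0,0,0,0,0,0.6,-1,0,0,0,0,0,0.8,-1,0,0,0,0,0,1.0,-1,0,0,0,0,0,1.0,-1]

```text
t: 8.37
position: [0.5185, -0.1486, 0.1354]
orientation: [0.757, 0.654, -0.0, 0.0]
contact_force: [-0.3, -1.1, -2.5]
grip_width: 0.107
finger_force: 30.0
```

Emit:
apply_moves:
  motion: [0,0,0,0,0,0.2,-1,0,0,0,0,0,0.4,-1,0,0,0,0,0,0.6,-1,0,0,0,0,0,0.8,-1,0,0,0,0,0,0.8,-1,0,0,0,0,0,0.8,-1]

```text
t: 8.87
position: [0.5185, -0.1485, 0.1275]
orientation: [0.756, 0.654, -0.0, 0.0]
contact_force: [-0.6, -1.9, -2.4]
grip_width: 0.108
finger_force: 30.0
```

Emit:
apply_moves:
  motion: [0,0,0,-0.04,0,0.2,-1,0,0,0,-0.04,0,0.4,-1,0,0,0,-0.04,0,0.6,-1,0,0,0,-0.04,0,0.6,-1,0,0,0,-0.04,0,0.6,-1]

```text
t: 9.28
position: [0.5184, -0.1488, 0.1215]
orientation: [0.756, 0.654, -0.0, 0.0]
contact_force: [1.2, -0.9, -1.8]
grip_width: 0.103
finger_force: 30.0
```

Emit:
apply_moves:
  motion: [0,0,0,0,0,0.15,-1,0,0,0,0,0,0.3,-1,0,0,0,0,0,0.45,-1,0,0,0,0,0,0.6,-1,0,0,0,0,0,0.6,-1,0,0,0,0,0,0.6,-1]

```text
t: 9.78
position: [0.5186, -0.1488, 0.1159]
orientation: [0.756, 0.654, 0.0, 0.0]
contact_force: [-0.1, -1.5, 2.7]
grip_width: 0.105
finger_force: 30.0
```

Emit:
apply_moves:
  motion: [0,0,0,0,0,0.1,-1,0,0,0,0,0,0.2,-1,0,0,0,0,0,0.2,-1,0,0,0,0,0,0.2,-1]

```text
t: 10.12
position: [0.5187, -0.1488, 0.114]
orientation: [0.756, 0.654, 0.0, 0.0]
contact_force: [0.5, -1.4, 4.1]
grip_width: 0.107
finger_force: 30.0
```

Emit:
apply_moves:
  motion: [0,0,0,0,0,0.1,-1,0,0,0,0,0,0.2,-1,0,0,0,0,0,0.2,-1,0,0,0,0,0,0.2,-1]

```text
t: 10.45
position: [0.5184, -0.1488, 0.1111]
orientation: [0.756, 0.654, -0.0, 0.0]
contact_force: [1.1, -1.9, -2.3]
grip_width: 0.102
finger_force: 30.0
```

Emit:
apply_moves:
  motion: [0,0,0,0,0,0.1,-1,0,0,0,0,0,0.2,-1,0,0,0,0,0,0.3,-1,0,0,0,0,0,0.3,-1,0,0,0,0,0,0.3,-1]

```text
t: 10.87
position: [0.5183, -0.1488, 0.1083]
orientation: [0.756, 0.654, -0.0, 0.0]
contact_force: [0.8, -3.0, -1.7]
grip_width: 0.103
finger_force: 30.0
```

Emit:
apply_moves:
  motion: [0,0,0,-0.05,0,0.1,-1,0,0,0,-0.05,0,0.2,-1,0,0,0,-0.05,0,0.3,-1,0,0,0,-0.05,0,0.3,-1,0,0,0,-0.05,0,0.3,-1]

```text
t: 11.28
position: [0.5181, -0.149, 0.1056]
orientation: [0.756, 0.654, -0.0, -0.0]
contact_force: [1.2, -2.2, -1.6]
grip_width: 0.105
finger_force: 30.0
```

Emit:
apply_moves:
  motion: [0,0,0,-0.03,0,0.1,-1,0,0,0,-0.03,0,0.2,-1,0,0,0,-0.03,0,0.2,-1,0,0,0,-0.03,0,0.2,-1]

```text
t: 11.62
position: [0.5181, -0.1492, 0.1037]
orientation: [0.756, 0.654, -0.0, -0.0]
contact_force: [-0.7, -1.5, 1.3]
grip_width: 0.105
finger_force: 30.0
```

Emit:
apply_moves:
  motion: [0,0,0,0,0,0.1,-1,0,0,0,0,0,0.1,-1,0,0,0,0,0,0.1,-1]

```text
t: 11.87
position: [0.518, -0.1492, 0.103]
orientation: [0.756, 0.654, 0.0, -0.0]
contact_force: [-1.7, -0.4, 4.6]
grip_width: 0.105
finger_force: 30.0
```

Emit:
apply_moves:
  motion: [0,0,0,0,0,0.1,-1,0,0,0,0,0,0.1,-1,0,0,0,0,0,0.1,-1]

```text
t: 12.12
position: [0.518, -0.1492, 0.1023]
orientation: [0.756, 0.654, 0.0, -0.0]
contact_force: [-2.0, -0.2, 8.2]
grip_width: 0.103
finger_force: 30.0
```

Emit:
apply_moves:
  motion: [0,0,0,0,0,0.1,-1,0,0,0,0,0,0.15,-1,0,0,0,0,0,0.15,-1,0,0,0,0,0,0.15,-1]

```text
t: 12.45
position: [0.5181, -0.1492, 0.1015]
orientation: [0.756, 0.654, 0.0, -0.0]
contact_force: [-3.1, -0.3, 12.4]
grip_width: 0.107
finger_force: 30.0
```

Emit:
apply_moves:
  motion: [0,0,0,0,0,-0.1,-1,0,0,0,0,0,-0.2,-1,0,0,0,0,0,-0.3,-1,0,0,0,0,0,-0.4,-1,0,0,0,0,0,-0.5,-1,0,0,0,0,0,-0.5,-1,0,0,0,0,0,-0.5,-1]

```text
t: 13.03
position: [0.5181, -0.1492, 0.1045]
orientation: [0.756, 0.654, -0.0, -0.0]
contact_force: [0.9, -0.8, -2.6]
grip_width: 0.104
finger_force: 30.0
```

Emit:
apply_moves:
  motion: [0,0,0,0,0,-0.1,-1,0,0,0,0,0,-0.2,-1,0,0,0,0,0,-0.3,-1,0,0,0,0,0,-0.3,-1,0,0,0,0,0,-0.3,-1]

```text
t: 13.45
position: [0.518, -0.1492, 0.1078]
orientation: [0.756, 0.654, -0.0, -0.0]
contact_force: [0.1, -1.3, -6.1]
grip_width: 0.106
finger_force: 30.0
```

Emit:
apply_moves:
  motion: [0,0,0,0,0,-0.05,-1,0,0,0,0,0,-0.1,-1,0,0,0,0,0,-0.15,-1,0,0,0,0,0,-0.15,-1,0,0,0,0,0,-0.15,-1]

```text
t: 13.87
position: [0.518, -0.1492, 0.1091]
orientation: [0.756, 0.654, -0.0, -0.0]
contact_force: [1.9, -2.0, -12.3]
grip_width: 0.104
finger_force: 30.0
```

Emit:
apply_moves:
  motion: [0,0,0,0,0,-0.05,-1,0,0,0,0,0,-0.05,-1,0,0,0,0,0,-0.05,-1,0,0,0,0,0,-0.05,-1,0,0,0,0,0,-0.05,-1,0,0,0,0,0,-0.05,-1,0,0,0,0,0,-0.05,-1,0,0,0,0,0,-0.05,-1,0,0,0,0,0,-0.05,-1,0,0,0,0,0,-0.05,-1]

```text
t: 14.7
position: [0.518, -0.1492, 0.11]
orientation: [0.756, 0.654, -0.0, -0.0]
contact_force: [0.0, -2.7, -15.4]
grip_width: 0.106
finger_force: 30.0
```

Emit:
apply_moves:
  motion: [0,0,0,0,0,0.03,-1,0,0,0,0,0,0.03,-1,0,0,0,0,0,0.03,-1,0,0,0,0,0,0.03,-1,0,0,0,0,0,0.03,-1,0,0,0,0,0,0.03,-1,0,0,0,0,0,0.03,-1,0,0,0,0,0,0.03,-1,0,0,0,0,0,0.03,-1,0,0,0,0,0,0.03,-1,0,0,0,0,0,0.03,-1,0,0,0,0,0,0.03,-1,0,0,0,0,0,0.03,-1,0,0,0,0,0,0.03,-1,0,0,0,0,0,0.03,-1,0,0,0,0,0,0.03,-1]

```text
t: 16.03
position: [0.518, -0.1493, 0.1098]
orientation: [0.756, 0.654, -0.0, -0.0]
contact_force: [-0.8, -0.2, -14.6]
grip_width: 0.109
finger_force: 30.0
```

Emit:
apply_moves:
  motion: [0,0,0,0,0,0.02,-1,0,0,0,0,0,0.02,-1,0,0,0,0,0,0.02,-1,0,0,0,0,0,0.02,-1,0,0,0,0,0,0.02,-1,0,0,0,0,0,0.02,-1,0,0,0,0,0,0.02,-1,0,0,0,0,0,0.02,-1,0,0,0,0,0,0.02,-1,0,0,0,0,0,0.02,-1,0,0,0,0,0,0.02,-1,0,0,0,0,0,0.02,-1,0,0,0,0,0,0.02,-1,0,0,0,0,0,0.02,-1,0,0,0,0,0,0.02,-1]

```text
t: 17.28
position: [0.5181, -0.1494, 0.1096]
orientation: [0.756, 0.654, -0.0, -0.0]
contact_force: [-1.5, -0.0, -13.3]
grip_width: 0.107
finger_force: 30.0
```

Emit:
apply_moves:
  motion: [0,0,0,0,0,0.1,-1,0,0,0,0,0,0.2,-1,0,0,0,0,0,0.3,-1,0,0,0,0,0,0.4,-1,0,0,0,0,0,0.45,-1,0,0,0,0,0,0.5,-1,0,0,0,0,0,0.5,-1,0,0,0,0,0,0.5,-1]

```text
t: 17.95
position: [0.5196, -0.1499, 0.1054]
orientation: [0.756, 0.654, 0.001, 0.001]
contact_force: [-0.3, 0.3, -1.9]
grip_width: 0.106
finger_force: 30.0
```

Emit:
apply_moves:
  motion: [0,0,0,0,0,0,0,0,0,0,0,0,0,0,0,0,0,0,0,0,0,0,0,0,0,0,0,0,0,0,0,0,0,0,0,0,0,0,0,0,0,0,0,0,0,0,0,-1,0,0,0,0,0,0,-3,0,0,0,0,0,0,-6,0,0,0,0,0,0,-9,0,0,0,0,0,0,-12,0,0,0,0,0,0,-15,0,0,0,0,0,0,-15,0,0,0,0,0,0,-15,0]

```text
t: 19.12
position: [0.5191, -0.1499, 0.257]
orientation: [0.756, 0.654, 0.001, 0.002]
contact_force: [0.4, -0.6, -0.1]
grip_width: 0.502
finger_force: 0.0
```

```bash
python3 - <<'E'
from h import *
o=bot.observe(); print(o["t"],o["position"],o["grip_width"])
a=bot.camera("top"); print(maskrect("holder_disc","top",.123),maskrect("clip_tin","top",.026),maskrect("holder_rect","top",.13))
s=bot.camera("scene"); s=s[150:380,180:480,::-1]; cv2.imwrite("pics/end.png",cv2.resize(s,None,fx=2.5,fy=2.5,interpolation=2))
E
```

```text
19.1167 [ 0.51910254 -0.1498819   0.25698407] 0.5015636727059465
(array([440.1, 290.5]), array([51.2, 24.7]), 89.5, 0.69, 288) (array([465.4, -25. ]), array([70.1, 68.1]), 89.5, 0.74, 1042) (array([ 513.5, -139.4]), array([49.1, 24.7]), 89.5, 0.83, 288)
```

View pics/end.png

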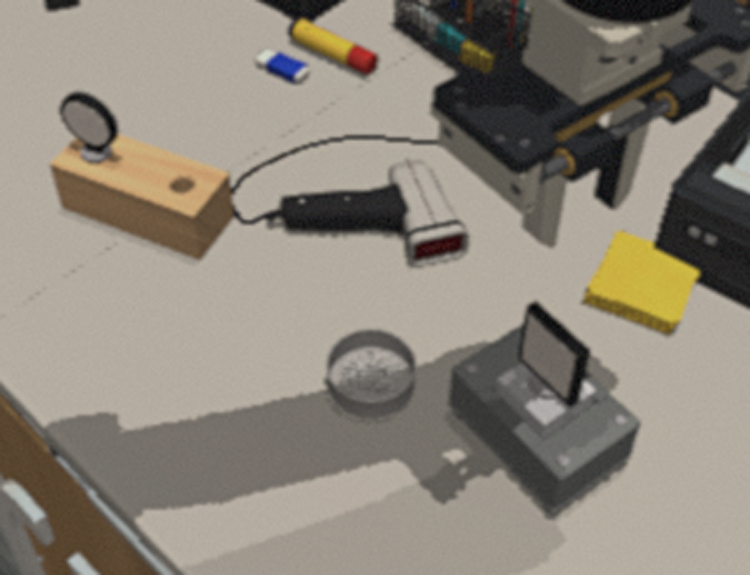

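The picture shows the rectangular holder upright in the socket at about (553,355), in line with the base. The round holder is still in the rest at (90,125), the tin has not moved, and the gripper is clear of everything.

```bash
python3 -c "
from cell import bot
print(bot.sign_off())"
```

```text
the job is handed in; nothing more can be done
None
```

The job is handed in, with no verdict returned: the rectangular holder snapped into the socket (pressed with about 14 N), held a pull of about 11–13 N for over 3 s, and now stands released in line with the base, with the round holder and tin where they were.

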